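# Walk the block heater home into its retaining fence and latch it

### The arm

A 6-joint arm with a two-finger parallel gripper is mounted at the origin on the work surface. World frame = base frame: x ahead of the robot, y to its left, z up, the work surface at z = 0. Lengths are in m, angles in rad, forces in N, time in s.
With the tool pointing down it reaches from about 0.35 to 0.85 m from the base axis. Payload 8.1 kg.
Tool frame: the origin (TCP) lies on the centre line of the jaws, within the pads' length; the fingertips stand robot.tips_ahead ahead of it and the grasp point (between the pads) lies 8 mm behind it (robot.tips_ahead is the distance from the TCP to the fingertips, in m); z points along the fingers, y is the direction in which the jaws open and shut (so a half turn about z gives the same grasp; the last joint's range is limited). The gripper opens to 93 mm and grips with 3 to 60 N. Pads are 15 mm wide; open, the fingers measure 128 mm over their backs; the gripper's body (75 mm by 188 mm) begins 65 mm behind the grasp point.
Start: joints at [1.251, 0.13, 1.488, -0, 1.523, -0.085], TCP at [0.14, 0.584, 0.23] pointing down, gripper open.
Joint ranges: [-2.96, 2.96], [-0.89, 2.26], [0.02, 2.5], [-1.34, 4.48], [0, 2.73], [-2.66, 2.66]. Speed limits (rad/s): [2.39, 2.39, 2.79, 3.14, 3.14, 3.14].

### API

Orientations are given as a rotation vector (axis times angle).
In Python, from plant import monitor, eyes, job, robot gives the robot as it stands.
- The arm moves only by the tool servo_tool, never from a script. Its argument "plan" is a list that holds one entry, the list of rows, each a list of 7 numbers: the closure, from -1 (fully open) to 1 (shut), so that 0 is half open, then the shift along the world's x, y, z in mm, then the turn, a rotation vector about the world's x, y, z in rad. In form: [[[hand, dx, dy, dz, ax, ay, az], ...]]. A call has 1 to 12 rows; each row shifts and turns the commanded pose from where the row before left it; what a row does not reach is not made up. A row lasts 1/10 s, in which the tool goes at most 50 mm and 8.59 degrees, less where a joint would pass 70% of its speed; a pose out of reach is approached as far as the arm can. A call with a gripper value outside its range is refused whole. The fingers move at their own pace and stop on an object; "force" is the grip in N (left out, the last holds). Time passes only in rows, so rows that do not move let the fingers close. It gives the time, the measured TCP pose, the force and the opening at its end, in the units of the state.
- monitor.read_state(): the state, without advancing time (a new reading comes with each control period).
- eyes.read_camera(name): name is "scene" or "top" or "wrist"; returns the picture (400x640x3 uint8, red, green, blue); there is no depth.
- eyes.camera_info(name): a dict with "mtx" (3x3 intrinsics, pixels), "R" (3x3) and "t" (3): a world point X has camera coordinates R X + t. Camera axes: x right, y down, z forward; pixel columns grow to the right and rows downward; lengths in m; the calibration is good to about 2 mm. The wrist camera is an equidistant fisheye: a pixel r from the principal point sees the ray r / f radians off the axis. A picture is of the moment at which its call begins: read the wrist's pose just before it. camera_info takes no time and is no camera call; for the wrist camera it gives the pose at the moment of the call.
- job.close_job(): hands the job in, once; it reports no verdict.
The state is a dict: "t": time; "q": joint angles; "dq": joint speeds; "joint_torque": joint torques, N m; "tool_pos": TCP position; "orientation": TCP orientation; "force": force on the tool from outside, world axes, zero at the start; "wrist_torque": the same for the moment, N m; "opening": finger opening in m.
Only numpy, scipy, OpenCV 4.12 (cv2) and the standard library are available. Lean on these libraries where they do the work, as an engineer would, in place of code of your own. Each camera call takes 0.05 s, during which the arm holds its last target. There are 200 camera calls.

### The job

Walk the heavy block heater back between the rails of its bench fence, pushing in turn on its two front corners (the black corner guards) and never on the control panel between them, until you feel both far corners bear firmly against the two rubber buffers; keep every push under 25 N. Then swing the red catch fully across behind it, let go, and leave the things standing around it where they are.

Things in the scene. Friction and masses are not known exactly. Their poses are not given: they have to be found in the camera images.
- heater: White dry-block heater, flat-bottomed, on four hard feet: 150 mm deep (x), 220 wide (y), 78 high (flat blocks on top reach 82), about 1.5 kg, friction on the bench about 0.45. Origin: centre of its underside. +x is the way it must be walked (away from the robot), z up. Case walls span heights 6 to 76 mm; the front face, towards the robot, is at x = -75 mm.
- panel: Control panel on the heater's front face: dark plate 116 mm wide and 54 mm high, 4 mm proud, with a display, keys and a knob that stands 13 mm off the front face (y = -32 mm). It covers y = -58 to +58 mm of the front face; must not be pressed or touched. Origin: centre of the plate, 44 mm above the bench.
- push_left (a point): Middle of the heater's left black corner guard on the front face, where one pushes: heater x = -75, y = +90, height 38 mm. Smooth hard rubber (friction 0.25); y = 64 to 110 mm is clear of the panel. Pushed slowly one corner moves under about 7 to 11 N and the heater turns about the other end; a fast approach knocks far harder.
- push_right (a point): The same on the right front corner: heater x = -75, y = -90, height 38 mm.
- fence: Aluminium fence fixed to the bench, a U open towards the robot; x is the way in. Origin: on the bench; the home heater's origin lies 0 to 12 mm beyond it in x, axes alike. Smooth rails (friction 0.15) 28 mm high, inner faces at y = +-113.5 mm (3.5 mm play a side) from x = 35 to 107 mm, lead-ins bent outwards, by 11 mm at x = 4 mm. A heater with one corner too far ahead wedges in them.
- catch_pivot (a point): Upright pivot of the catch, on a post left of the opening: fence x = -84, y = +152, height 38 mm (middle of the arm's height).
- catch (a joint): Angle of the red catch, rad. 0: fully across, at its end stop, pointing to fence -y, 3 to 15 mm clear of the front face of a heater that is home and overlapping its left corner by 30 mm. Grows as it opens: 1.57 points to fence -x (to the robot), 2.7 outwards to the left. Bar 12 mm thick, reaching 72 mm from the pivot, at heights 30 to 46 mm; moves under about 1.5 N and stays where it is left.
- catch_tip (a point): Black knob on the catch's arm, 64 mm from the pivot, 12 mm across, standing to height 62 mm; this point is at height 38 mm inside the arm.
- tube_rack: Bystander: orange rack of sample tubes, 230 (x) by 75 (y) by 80 mm high, right of the fence. Origin under its centre.
- slide_box: Bystander: red and white box of slides, 87 by 62 by 41 mm high, to the right in front. Origin under its centre.
- jar: Bystander: amber jar with black lid, 52 mm across, 75 mm high, left of the fence. Origin under its centre.
- stop (a point): Middle of the fence's back rail (45 mm high): fence x = 103, y = 0, height 28 mm. Either side of it, at y = +-85 mm, sits a round rubber buffer (22 mm across) on a threaded stud, the firm stop for the heater's far face. The fitter's setting is not measured: both faces stand at the same fence x, anywhere from 75 to 87 mm, so home must be felt. A good seating push is about 15 N.

How it is judged:
On the way, in this order (a step that is already met when the one before it is completed fails the run):
1. the heater is home: square to the fence with both far corners at the buffers, and pressed on them with at least 5 N (angle between the x axis of heater and the x axis of fence, either way round below 0.015 rad and x of heater in the frame of fence above -0.0015 m and contact force between heater and fence above 5 N), for 0.04 s.
2. the catch is swung fully across behind the heater (value of joint catch below 0.1 rad), for 0.2 s.
At the end, for the whole second after the job is handed in: The heater, once pressed on its buffers, rests there: origin at most 1.5 mm short of the fence's in x, square to the fence within 0.015 rad (2.5 mm from corner to corner), at rest; the catch stands within 0.1 rad of fully across behind it (angle between the x axis of heater and the x axis of fence, either way round below 0.015 rad and x of heater in the frame of fence above -0.0015 m and value of joint catch below 0.1 rad and linear speed of heater below 0.01 m/s); the robot touches nothing.
It fails at once if the heater is pushed with more than 25 N (contact force between heater and the fingers above 25 N or contact force between heater and the arm above 25 N).
It fails at once if the control panel is pressed (contact force between panel and anything else above 1 N).
It fails at once if the tube rack is shifted by more than 10 mm (distance of tube_rack from where it was at the start of the episode above 0.01 m).
It fails at once if the slide box is shifted by more than 10 mm (distance of slide_box from where it was at the start of the episode above 0.01 m).
It fails at once if the jar is shifted by more than 10 mm (distance of jar from where it was at the start of the episode above 0.01 m).
It also fails if it takes over 72 s, if anything falls off the work surface, if the arm or the gripper's body presses on something with over 40 N, if the wrist force passes 120 N, or if a joint passes its speed limit or range.

## Working session

There is one attempt and no reset: what is moved stays moved. The work goes in short steps, Python scripts to look and compute and a tool call to move; the robot and the scene stay as the last step left them, time stands still between calls to the robot, and variables do not carry over. Pictures are saved under pics/ and viewed, about 8 in all and at most 12, crops included, and the job is handed in when it is done.

Besides the shell and the picture viewer there is one more tool, called as name(argument=value, ...), one argument or row to a line, values as JSON. servo_tool: Moves the arm, as the interface text tells. Its arguments: {"type":"object","properties":{"plan":{"type":"array"},"force":{"type":"number"}},"required":["plan"]}

```bash
mkdir -p pics; ls; python3 - <<'E'
from plant import monitor, eyes, job, robot
import cv2
print(monitor.read_state()); print(robot.tips_ahead)
for n in ("scene","top"):
    im=eyes.read_camera(n); cv2.imwrite(f"pics/{n}0.png",im[:,:,::-1]); print(n,eyes.camera_info(n))
E
```

```text
pics
{'t': 0.0, 'q': array([ 1.25060817e+00,  1.31155024e-01,  1.48927608e+00, -1.35837253e-05,
        1.52301395e+00, -8.53923634e-02]), 'dq': array([ 0.00194434, -0.00050163, -0.00018513, -0.00105037,  0.00012451,
       -0.00025139]), 'joint_torque': array([-8.24915478e-04, -5.59835923e+01, -4.91763854e+01,  7.69017823e-02,
        3.45958758e-02, -1.41671530e-04]), 'tool_pos': array([0.13938971, 0.58301271, 0.22859287]), 'orientation': array([-3.67926438e-01, -3.11960989e+00,  2.85409393e-03]), 'force': array([-0.61883053, -1.48301655,  0.88378071]), 'wrist_torque': array([ 0.02396898, -0.00407958,  0.00030225]), 'opening': 0.09282573483577562}
0.011
scene {'mtx': array([[413.50602739,   0.        , 315.76409806],
       [  0.        , 413.50602739, 202.42111017],
       [  0.        ,   0.        ,   1.        ]]), 'R': array([[-0.15341534,  0.98814188, -0.00627428],
       [ 0.828533  ,  0.12516963, -0.54577068],
       [-0.53851351, -0.08892805, -0.83791109]]), 't': array([ 0.08047801, -0.46664047,  1.31355828])}
top {'mtx': array([[408.51735493,   0.        , 321.22970418],
       [  0.        , 408.51735493, 198.69062324],
       [  0.        ,   0.        ,   1.        ]]), 'R': array([[-0.0128616 , -0.99991021, -0.00376086],
       [-0.98471191,  0.01331936, -0.17368091],
       [ 0.17371541,  0.00146955, -0.9847948 ]]), 't': array([0.02881145, 0.60029344, 0.9590346 ])}
```

```bash
python3 - <<'E'
import cv2,numpy as np
a=cv2.imread('pics/top0.png');b=cv2.imread('pics/scene0.png')
cv2.imwrite('pics/both.png',np.vstack([cv2.resize(a,(480,300)),cv2.resize(b,(480,300))]))
E
```

```text
(no output)
```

View pics/top0.png

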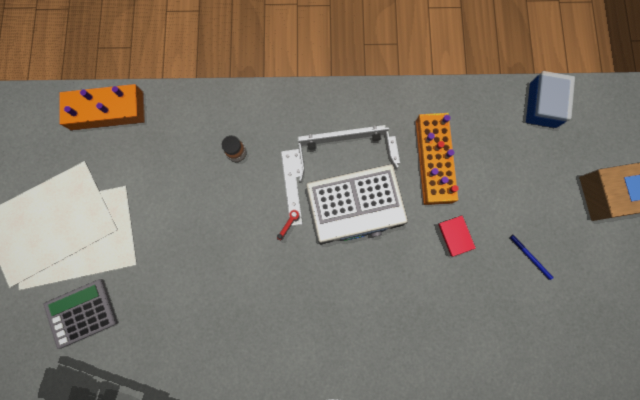

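View pics/scene0.png

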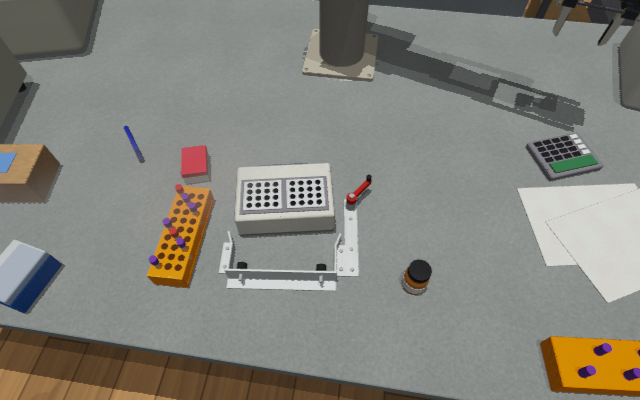

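Top view (image up is +x, left is +y): the heater sits at about (356,203), yawed, short of the fence. The fence back rail runs from (300,137) to (388,129). The catch pivot is near (295,215) with its knob near (281,236), so it is open. I'll enlarge both views.

```bash
python3 - <<'E'
import cv2
a=cv2.imread('pics/top0.png')[110:260,270:470];b=cv2.imread('pics/scene0.png')[150:300,210:410]
cv2.imwrite('pics/topc.png',cv2.resize(a,None,fx=4,fy=4,interpolation=cv2.INTER_CUBIC))
cv2.imwrite('pics/scenec.png',cv2.resize(b,None,fx=4,fy=4,interpolation=cv2.INTER_CUBIC))
E
```

```text
(no output)
```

View pics/topc.png

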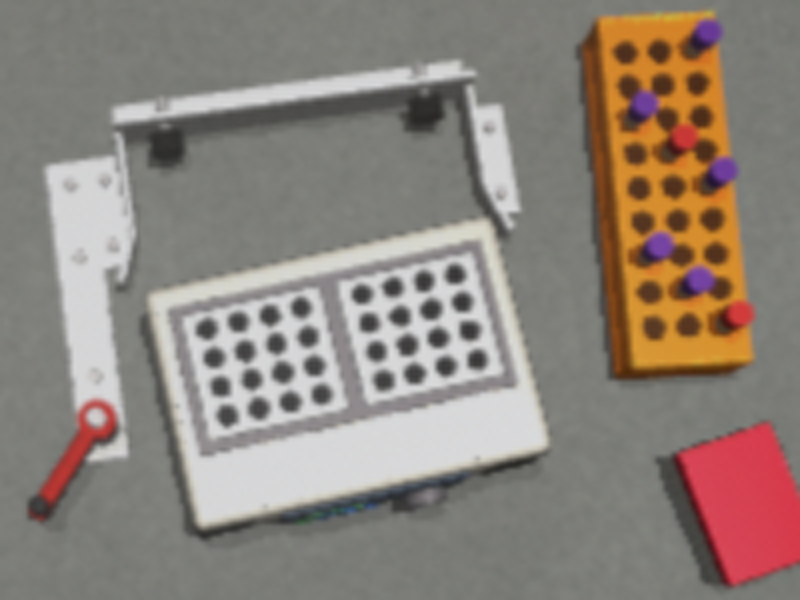

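View pics/scenec.png

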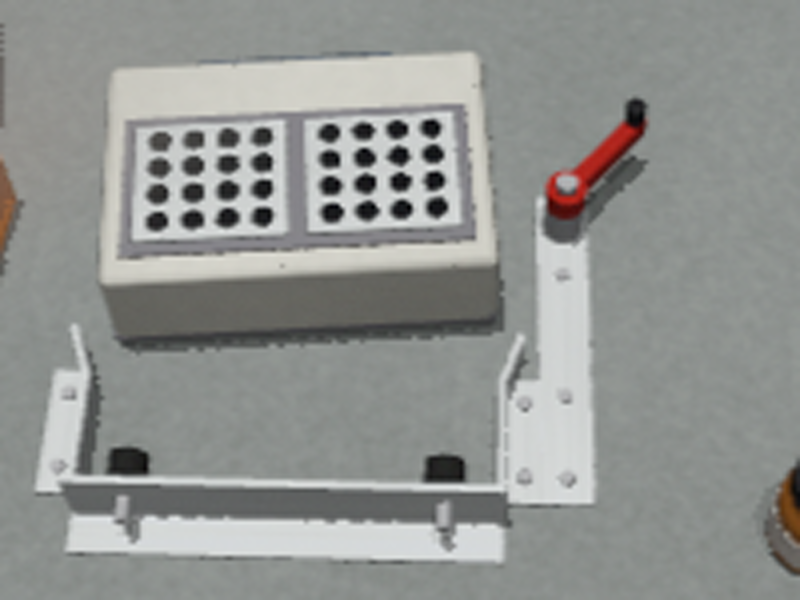

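Crop pixels read off (top / scene):

- **Heater top corners:** FL (150,295)/(498,268), FR (490,220)/(102,285), NR (548,450)/(112,68), NL (197,528)/(478,55).
- **Pivot:** (97,417)/(566,183).
- **Knob:** (40,505)/(636,105).
- **Rail lead-in tips and bends, and both buffers:** also visible in both views.

Next I triangulate these and fit poses.

```bash
cat > h.py <<'E'
import numpy as np, cv2
from scipy.optimize import least_squares
from plant import eyes
C={n:eyes.camera_info(n) for n in("top","scene")}
O={"top":(270,110),"scene":(210,150)}
def px(n,p): return (np.array(p,float)+.5)/4-.5+np.array(O[n])
def proj(n,X):
    c=C[n];Y=(c["R"]@np.atleast_2d(X).T).T+c["t"];p=(c["mtx"]@Y.T).T
    return p[:,:2]/p[:,2:]
def tri(a,b):
    P=[C[n]["mtx"]@np.c_[C[n]["R"],C[n]["t"]] for n in("top","scene")]
    X=cv2.triangulatePoints(*P,px("top",a)[:,None],px("scene",b)[:,None])[:,0]
    return X[:3]/X[3]
def T(p,L):
    c,s=np.cos(p[2]),np.sin(p[2]);L=np.atleast_2d(L).astype(float)
    return np.c_[p[0]+c*L[:,0]-s*L[:,1],p[1]+s*L[:,0]+c*L[:,1],L[:,2]]
def fit(L,top,scene,p0=(.55,-.08,.1),zfree=False):
    L=np.array(L,float)
    def f(p):
        X=T(p,L);r=[]
        for n,o in(("top",top),("scene",scene)):
            for x,q in zip(X,o):
                if q is not None: r+=list((proj(n,x)-px(n,q))[0])
        return r
    s=least_squares(f,p0,loss="soft_l1");return s.x,np.round(f(s.x),1)
E
python3 - <<'E'
from h import *
np.set_printoptions(precision=4,suppress=True)
K={"FL":((150,295),(498,268)),"FR":((490,220),(102,285)),"NR":((548,450),(112,68)),"NL":((197,528),(478,55)),
"piv":((97,417),(566,183)),"knob":((40,505),(636,105)),"tipL":((122,283),(520,340)),"tipR":((513,225),(75,327)),
"bendL":((133,236),(503,382)),"bendR":((483,178),(88,372)),"bufL":((167,143),(444,468)),"bufR":((424,108),(128,462)),"railR":((475,70),(63,482)),"railL":((113,112),(508,490))}
for k,v in K.items(): print(k,tri(*v))
h=["FL","FR","NR","NL"]
p,r=fit([(.075,.11,.076),(.075,-.11,.076),(-.075,-.11,.076),(-.075,.11,.076)],[K[k][0] for k in h],[K[k][1] for k in h]);print("heater",p,r)
f=["tipL","tipR","bendL","bendR","piv"]
q,r=fit([(.004,.1245,.028),(.004,-.1245,.028),(.035,.1135,.028),(.035,-.1135,.028),(-.084,.152,.048)],[K[k][0] for k in f],[K[k][1] for k in f]);print("fence",q,r)
c,s=np.cos(q[2]),np.sin(q[2]);d=p[:2]-q[:2];print("heater in fence",c*d[0]+s*d[1],-s*d[0]+c*d[1],p[2]-q[2])
for k in K:
    d=tri(*K[k])[:2]-q[:2];print(k,np.array([c*d[0]+s*d[1],-s*d[0]+c*d[1]]))
E
```

```text
FL [0.6365 0.0569 0.0672]
FR [ 0.6806 -0.1544  0.0691]
NR [ 0.5373 -0.184   0.0736]
NL [0.4934 0.0278 0.071 ]
piv [0.5638 0.0891 0.0512]
knob [0.5092 0.1235 0.0612]
tipL [0.6545 0.0748 0.0223]
tipR [ 0.6875 -0.1758  0.0287]
bendL [0.6845 0.0681 0.0262]
bendR [ 0.7173 -0.1578  0.0354]
bufL [0.744  0.0447 0.0342]
bufR [ 0.7655 -0.1225  0.0333]
railR [ 0.7864 -0.1526  0.0443]
railL [0.7592 0.0793 0.052 ]
heater [ 0.5884 -0.0627  0.2039] [-2.3 -1.9  0.4 -2.1  1.2 -0.2 -0.9  0.2  0.6 -0.7 -1.7 -0.3 -0.5 -0.7
  0.9 -1.4]
fence [ 0.6666 -0.0505  0.1338] [ 0.3 -0.3 -1.5  0.3  0.2 -0.8 -0.3  1.2  0.   0.5 -0.5 -1.5  0.6  0.1
 -1.1  0.2  0.4  1.1 -0.3  0.5]
heater in fence -0.07906619574677808 -0.0016806809078568873 0.07008895467325843
FL [-0.0155  0.1104]
FR [ 0.     -0.1049]
NR [-0.146 -0.115]
NL [-0.1612  0.1007]
piv [-0.0833  0.1521]
knob [-0.1328  0.1935]
tipL [0.0048 0.1258]
tipR [ 0.004 -0.127]
bendL [0.0335 0.1152]
bendR [ 0.036  -0.1131]
bufL [0.0894 0.084 ]
bufR [ 0.0885 -0.0846]
railR [ 0.1052 -0.1171]
railL [0.1092 0.1163]
```

Poses check out: the triangulated heights and residuals agree with the sizes given. The fence is at (0.667,-0.051) with yaw 0.134. In the fence frame the heater is at (-79,-2) mm with yaw +0.07, so its right corner leads. The catch is at about 2.27 rad. I'll push with the closed fingers in line with fence x, starting on the left.

servo_tool(
  plan=[
    [[1,24,-44,0,0,0,-0.1],[1,24,-44,0,0,0,-0.1],[1,24,-44,0,0,0,-0.1],[1,24,-44,0,0,0,-0.1],[1,24,-44,0,0,0,-0.1],[1,24,-44,0,0,0,-0.1],[1,24,-44,0,0,0,-0.1],[1,24,-44,0,0,0,-0.1],[1,24,-44,0,0,0,-0.1],[1,24,-44,0,0,0,-0.1],[1,24,-44,0,0,0,-0.1],[1,24,-44,0,0,0,-0.1]],
  ],
  force=20,
)

```text
t: 1.3
tool_pos: [0.4273, 0.0547, 0.2295]
orientation: [2.07, 2.363, 0.0]
force: [0.7, 1.0, 1.1]
opening: 0.0028
```

servo_tool(
  plan=[
    [[1,15,-25,-20,0,0,0],[1,13,-25,-35,0,0,0],[1,0,0,-45,0,0,0],[1,0,0,-45,0,0,0],[1,0,0,-35,0,0,0],[1,0,0,-13,0,0,0],[1,0,0,0,0,0,0]],
  ],
)

```text
t: 2.0
tool_pos: [0.4529, 0.007, 0.0348]
orientation: [-2.063, -2.364, 0.004]
force: [-0.3, 0.6, 0.4]
opening: 0.0002
```

```bash
cat > st.py <<'E'
import numpy as np
from plant import monitor
def show():
    s=monitor.read_state();q=(.6666,-.0505,.1338);c,k=np.cos(q[2]),np.sin(q[2]);d=s["tool_pos"][:2]-q[:2];f=s["force"]
    n=s["orientation"];a=2*np.arctan2(n[1],n[0])-np.pi/2
    print("t %.1f"%s["t"],"tcp",s["tool_pos"].round(4),"fence mm",(1e3*np.array([c*d[0]+k*d[1],-k*d[0]+c*d[1]])).round(1),"Fx %.1f Fy %.1f Fz %.1f"%(c*f[0]+k*f[1],-k*f[0]+c*f[1],f[2]),"yaw %.3f"%((a+np.pi/2)%np.pi-np.pi/2),"open",s["opening"].round(4))
E
python3 -c "import st;st.show()"
```

```text
Traceback (most recent call last):
  File "st.py", line 6, in show
    print("t %.1f"%s["t"],"tcp",s["tool_pos"].round(4),"fence mm",(1e3*np.array([c*d[0]+k*d[1],-k*d[0]+c*d[1]])).round(1),"Fx %.1f Fy %.1f Fz %.1f"%(c*f[0]+k*f[1],-k*f[0]+c*f[1],f[2]),"yaw %.3f"%((a+np.pi/2)%np.pi-np.pi/2),"open",s["opening"].round(4))
                                                                                                                                                                                                                                      ^^^^^^^^^^^^^^^^^^
AttributeError: 'float' object has no attribute 'round'
```

servo_tool(
  plan=[
    [[1,10,1.3,0,0,0,0],[1,8,1.1,0,0,0,0],[1,3,0.4,0,0,0,0],[1,1,0.13,0,0,0,0],[1,1,0.13,0,0,0,0],[1,1,0.13,0,0,0,0],[1,1,0.13,0,0,0,0],[1,1,0.13,0,0,0,0],[1,1,0.13,0,0,0,0],[1,1,0.13,0,0,0,0]],
  ],
)

```text
t: 3.0
tool_pos: [0.4813, 0.0108, 0.036]
orientation: [-2.064, -2.365, 0.003]
force: [-6.2, 0.1, 3.4]
opening: 0.0003
```

```bash
sed -i 's/s\["opening"\].round(4)/round(s["opening"],4)/' st.py; python3 -c "import st;st.show()"
```

```text
t 3.0 tcp [0.4813 0.0108 0.036 ] fence mm [-175.4   85.5] Fx -6.2 Fy 0.9 Fz 3.4 yaw 0.136 open 0.0003
```

servo_tool(
  plan=[
    [[1,1.5,0.2,0,0,0,0],[1,1.5,0.2,0,0,0,0],[1,1.5,0.2,0,0,0,0],[1,1.5,0.2,0,0,0,0],[1,1.5,0.2,0,0,0,0],[1,1.5,0.2,0,0,0,0],[1,1.5,0.2,0,0,0,0],[1,1.5,0.2,0,0,0,0],[1,1.5,0.2,0,0,0,0],[1,1.5,0.2,0,0,0,0],[1,1.5,0.2,0,0,0,0],[1,1.5,0.2,0,0,0,0]],
  ],
)

```text
t: 4.2
tool_pos: [0.4992, 0.0134, 0.0359]
orientation: [-2.063, -2.365, 0.003]
force: [-7.2, 1.4, 2.0]
opening: 0.0004
```

```bash
python3 -c "import st;st.show()"
```

```text
t 4.2 tcp [0.4992 0.0134 0.0359] fence mm [-157.3   85.7] Fx -6.9 Fy 2.4 Fz 2.0 yaw 0.136 open 0.0004
```

servo_tool(
  plan=[
    [[1,-30,-4,0,0,0,0],[1,6,-44,0,0,0,0],[1,6,-44,0,0,0,0],[1,6,-44,0,0,0,0],[1,6,-44,0,0,0,0],[1,8,1,0,0,0,0],[1,4,0.5,0,0,0,0],[1,1,0.13,0,0,0,0],[1,1,0.13,0,0,0,0],[1,1,0.13,0,0,0,0],[1,1,0.13,0,0,0,0],[1,1,0.13,0,0,0,0]],
  ],
)

```text
t: 5.4
tool_pos: [0.5119, -0.1644, 0.0367]
orientation: [-2.064, -2.368, 0.0]
force: [0.8, -0.2, -0.5]
opening: 0.0002
```

```bash
python3 -c "import st;st.show()"
```

```text
t 5.4 tcp [ 0.5119 -0.1644  0.0367] fence mm [-168.5  -92.3] Fx 0.8 Fy -0.3 Fz -0.5 yaw 0.137 open 0.0002
```

servo_tool(
  plan=[
    [[1,1.2,0.16,0,0,0,0],[1,1.2,0.16,0,0,0,0],[1,1.2,0.16,0,0,0,0],[1,1.2,0.16,0,0,0,0],[1,1.5,0.2,0,0,0,0],[1,1.8,0.24,0,0,0,0],[1,1.8,0.24,0,0,0,0],[1,1.8,0.24,0,0,0,0],[1,1.8,0.24,0,0,0,0],[1,1.8,0.24,0,0,0,0],[1,1.8,0.24,0,0,0,0],[1,1.8,0.24,0,0,0,0]],
  ],
)

```text
t: 6.6
tool_pos: [0.5297, -0.163, 0.0364]
orientation: [-2.065, -2.366, 0.003]
force: [-5.8, -2.8, 3.6]
opening: 0.0003
```

```bash
python3 -c "import st;st.show()"
```

```text
t 6.6 tcp [ 0.5297 -0.163   0.0364] fence mm [-150.6  -93.2] Fx -6.1 Fy -2.0 Fz 3.6 yaw 0.136 open 0.0003
```

servo_tool(
  plan=[
    [[1,-30,-4,0,0,0,0],[1,-6,45,0,0,0,0],[1,-6,45,0,0,0,0],[1,-6,45,0,0,0,0],[1,-6,45,0,0,0,0],[1,12,1.6,0,0,0,0],[1,6,0.8,0,0,0,0],[1,1,0.13,0,0,0,0],[1,1,0.13,0,0,0,0],[1,1,0.13,0,0,0,0],[1,1.2,0.16,0,0,0,0],[1,1.2,0.16,0,0,0,0]],
  ],
)

```text
t: 7.8
tool_pos: [0.5001, 0.0162, 0.0366]
orientation: [-2.066, -2.366, 0.0]
force: [0.1, 0.4, -0.5]
opening: 0.0005
```

servo_tool(
  plan=[
    [[1,1.2,0.16,0,0,0,0],[1,1.2,0.16,0,0,0,0],[1,1.2,0.16,0,0,0,0],[1,1.5,0.2,0,0,0,0],[1,1.5,0.2,0,0,0,0],[1,1.5,0.2,0,0,0,0],[1,1.5,0.2,0,0,0,0],[1,1.5,0.2,0,0,0,0],[1,1.5,0.2,0,0,0,0],[1,1.5,0.2,0,0,0,0]],
  ],
)

```text
t: 8.8
tool_pos: [0.5123, 0.0191, 0.0358]
orientation: [-2.063, -2.365, 0.004]
force: [-8.8, 2.0, 4.0]
opening: 0.0007
```

```bash
python3 - <<'E'
import st,cv2
from plant import eyes
st.show()
im=eyes.read_camera("top")[110:260,270:470,::-1]
cv2.imwrite("pics/t1.png",cv2.resize(im,None,fx=4,fy=4,interpolation=cv2.INTER_CUBIC))
E
```

```text
t 8.8 tcp [0.5123 0.0191 0.0358] fence mm [-143.6   89.5] Fx -8.4 Fy 3.2 Fz 4.0 yaw 0.136 open 0.0007
```

View pics/t1.png

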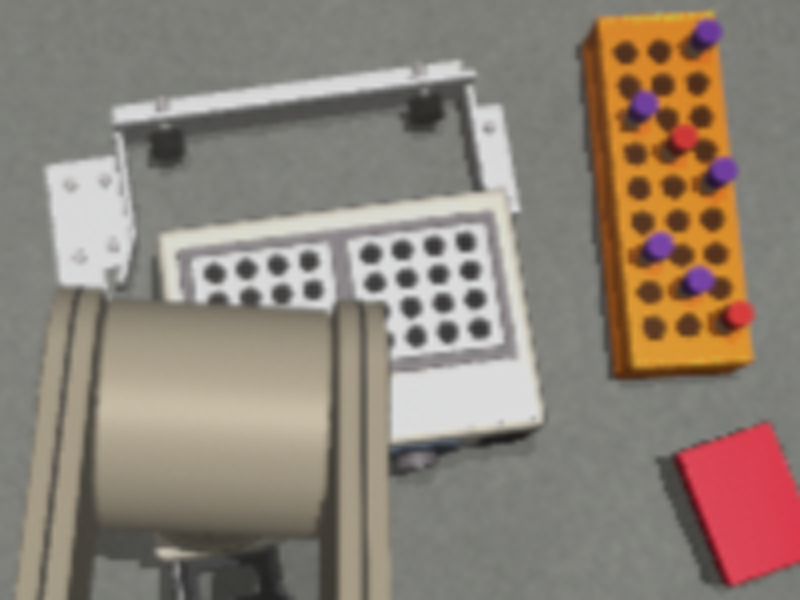

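Square-ish now: corners FL (160,235), FR (508,195), NR (543,425). I'll fit the pose from these.

```bash
cat >> h.py <<'E'
Q=(.6666,-.0505,.1338)
def inf(p):
    c,s=np.cos(Q[2]),np.sin(Q[2]);d=p[:2]-np.array(Q[:2]);return np.round([1e3*(c*d[0]+s*d[1]),1e3*(-s*d[0]+c*d[1]),p[2]-Q[2]],3)
def ht(*o):
    L=[(.075,.11,.076),(.075,-.11,.076),(-.075,-.11,.076),(-.075,.11,.076)][:len(o)]
    p,r=fit(L,o,[None]*4);print(inf(p),r)
E
python3 - <<'E'
from h import *
ht((150,295),(490,220),(548,450),(197,528)); ht((150,295),(490,220),(548,450)); ht((160,235),(508,195),(543,425))
E
```

```text
[-8.1465e+01 -1.9660e+00  7.4000e-02] [-2.1 -0.8  0.5 -1.3  1.6  0.6 -0.5  1.3]
[-8.2675e+01 -8.3800e-01  7.4000e-02] [-2.5 -0.2  0.1 -0.8  1.2  1.1]
[-5.7629e+01 -6.8820e+00 -2.6000e-02] [-1.7 -0.3  0.2 -0.8  0.9  1.8]
```

servo_tool(
  plan=[
    [[1,-30,-4,0,0,0,0],[1,6.2,-46,0,0,0,0],[1,6.2,-46,0,0,0,0],[1,6.2,-46,0,0,0,0],[1,6.2,-46,0,0,0,0],[1,13,1.8,0,0,0,0],[1,6,0.8,0,0,0,0],[1,1,0.13,0,0,0,0],[1,1,0.13,0,0,0,0],[1,1,0.13,0,0,0,0],[1,1,0.13,0,0,0,0],[1,1.2,0.16,0,0,0,0]],
  ],
)

```text
t: 10.05
tool_pos: [0.5332, -0.1656, 0.0366]
orientation: [-2.064, -2.368, 0.0]
force: [-0.4, -0.7, -0.4]
opening: 0.0007
```

servo_tool(
  plan=[
    [[1,1.2,0.16,0,0,0,0],[1,1.2,0.2,0,0,0,0],[1,1.2,0.3,0,0,0,0],[1,1.2,0.3,0,0,0,0],[1,1.2,0.3,0,0,0,0],[1,1.2,0.3,0,0,0,0],[1,1.2,0.3,0,0,0,0],[1,1.2,0.3,0,0,0,0]],
  ],
)

```text
t: 10.85
tool_pos: [0.5418, -0.1646, 0.0363]
orientation: [-2.065, -2.366, 0.003]
force: [-5.4, -3.7, 0.9]
opening: 0.0008
```

```bash
python3 -c "import st;st.show()"
```

```text
t 10.8 tcp [ 0.5418 -0.1646  0.0363] fence mm [-139.   -96.4] Fx -5.9 Fy -3.0 Fz 0.9 yaw 0.136 open 0.0008
```

servo_tool(
  plan=[
    [[1,1.3,0.4,0,0,0,0],[1,1.3,0.4,0,0,0,0],[1,1.3,0.4,0,0,0,0],[1,1.3,0.4,0,0,0,0],[1,1.3,0.4,0,0,0,0],[1,1.3,0.4,0,0,0,0]],
  ],
)

```text
t: 11.45
tool_pos: [0.5496, -0.1623, 0.0363]
orientation: [-2.065, -2.366, 0.003]
force: [-5.4, -4.1, 1.5]
opening: 0.0005
```

```bash
python3 - <<'E'
import st,cv2
from plant import eyes
st.show()
im=eyes.read_camera("top")[110:260,270:470,::-1]
cv2.imwrite("pics/t2.png",cv2.resize(im,None,fx=4,fy=4,interpolation=cv2.INTER_CUBIC))
E
```

```text
t 11.4 tcp [ 0.5496 -0.1623  0.0363] fence mm [-130.9  -95.1] Fx -5.9 Fy -3.3 Fz 1.5 yaw 0.136 open 0.0005
```

View pics/t2.png

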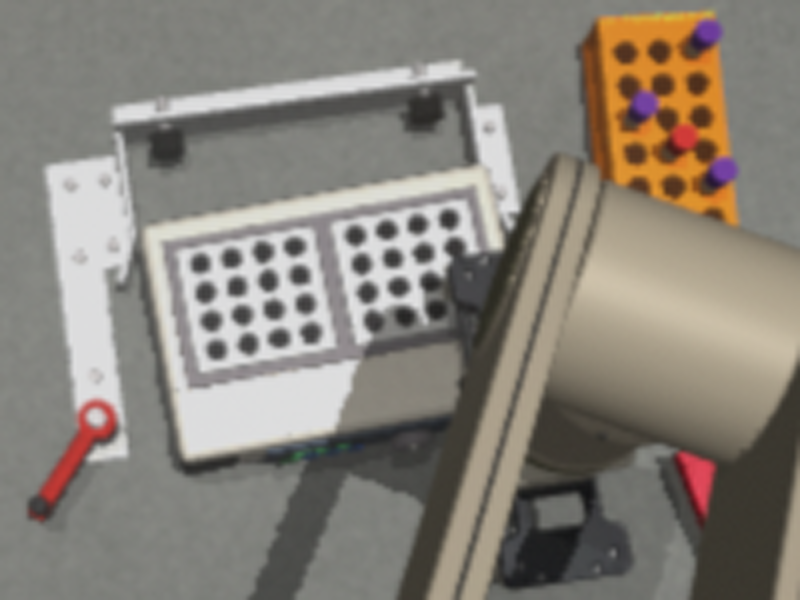

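FL (145,230), FR (490,168), NL (183,462); it moved left nicely.

```bash
python3 - <<'E'
from h import *
A=np.array
def g(a,b,c):
    p,r=fit([(.075,.11,.076),(.075,-.11,.076),(-.075,.11,.076)],[a,b,c],[None]*3);print(inf(p),r)
g((150,295),(490,220),(197,528)); g((145,230),(490,168),(183,462))
E
```

```text
[-8.3112e+01 -3.4450e+00  6.6000e-02] [-1.2 -0.6  1.6 -0.4 -0.1  1.6]
[-4.6546e+01 -4.2960e+00  2.6000e-02] [-0.9 -0.8  0.8 -0.2  0.   1.3]
```

servo_tool(
  plan=[
    [[1,-34,-4.5,0,0,0,0],[1,-6,45,0,0,0,0],[1,-6,45,0,0,0,0],[1,-6,45,0,0,0,0],[1,-6,45,0,0,0,0],[1,12,1.6,0,0,0,0],[1,6,0.8,0,0,0,0],[1,1.2,0.16,0,0,0,0],[1,1.2,0.16,0,0,0,0],[1,1.2,0.16,0,0,0,0],[1,1.2,0.16,0,0,0,0],[1,1.2,0.16,0,0,0,0]],
  ],
)

```text
t: 12.7
tool_pos: [0.5166, 0.0166, 0.0366]
orientation: [-2.066, -2.366, 0.0]
force: [0.3, 0.4, -1.4]
opening: 0.0007
```

servo_tool(
  plan=[
    [[1,1.2,0.16,0,0,0,0],[1,1.2,0.3,0,0,0,0],[1,1.2,0.5,0,0,0,0],[1,1.2,0.5,0,0,0,0],[1,1.2,0.5,0,0,0,0],[1,1.2,0.5,0,0,0,0],[1,1.2,0.5,0,0,0,0],[1,1.2,0.5,0,0,0,0]],
  ],
)

```text
t: 13.5
tool_pos: [0.525, 0.0207, 0.0362]
orientation: [-2.064, -2.366, 0.003]
force: [-6.9, -0.8, 3.9]
opening: 0.0005
```

```bash
python3 -c "import st;st.show()"
```

```text
t 13.5 tcp [0.525  0.0207 0.0362] fence mm [-130.9   89.4] Fx -6.9 Fy 0.2 Fz 3.9 yaw 0.136 open 0.0005
```

servo_tool(
  plan=[
    [[1,1.2,0.5,0,0,0,0],[1,1.2,0.5,0,0,0,0],[1,1.2,0.5,0,0,0,0],[1,1.2,0.5,0,0,0,0],[1,1.2,0.4,0,0,0,0],[1,1.2,0.4,0,0,0,0]],
  ],
)

```text
t: 14.1
tool_pos: [0.5316, 0.0237, 0.036]
orientation: [-2.063, -2.365, 0.004]
force: [-8.9, 1.2, 3.6]
opening: 0.0009
```

```bash
python3 -c "import st;st.show()"
```

```text
t 14.1 tcp [0.5316 0.0237 0.036 ] fence mm [-123.8   91.6] Fx -8.7 Fy 2.4 Fz 3.6 yaw 0.136 open 0.0009
```

servo_tool(
  plan=[
    [[1,-32,-4.3,0,0,0,0],[1,6,-45,0,0,0,0],[1,6,-45,0,0,0,0],[1,6,-45,0,0,0,0],[1,6,-45,0,0,0,0],[1,13,1.8,0,0,0,0],[1,6,0.8,0,0,0,0],[1,1.2,0.16,0,0,0,0],[1,1.2,0.16,0,0,0,0],[1,1.2,0.16,0,0,0,0],[1,1.2,0.16,0,0,0,0],[1,1.2,0.16,0,0,0,0]],
  ],
)

```text
t: 15.3
tool_pos: [0.5505, -0.157, 0.0367]
orientation: [-2.064, -2.368, 0.0]
force: [0.4, -0.1, -0.5]
opening: 0.0006
```

servo_tool(
  plan=[
    [[1,1.2,0.16,0,0,0,0],[1,1.2,0.16,0,0,0,0],[1,1.2,0.16,0,0,0,0],[1,1.2,0.16,0,0,0,0],[1,1.2,0.16,0,0,0,0],[1,1.2,0.16,0,0,0,0],[1,1.2,0.16,0,0,0,0],[1,1.2,0.16,0,0,0,0]],
  ],
)

```text
t: 16.1
tool_pos: [0.559, -0.1569, 0.0364]
orientation: [-2.065, -2.366, 0.003]
force: [-6.1, -3.1, 2.7]
opening: 0.0002
```

```bash
python3 -c "import st;st.show()"
```

```text
t 16.1 tcp [ 0.559  -0.1569  0.0364] fence mm [-120.8  -91.1] Fx -6.4 Fy -2.3 Fz 2.7 yaw 0.136 open 0.0002
```

Continue right to about -113 (left at ~-125).

servo_tool(
  plan=[
    [[1,1.3,0.2,0,0,0,0],[1,1.3,0.2,0,0,0,0],[1,1.3,0.2,0,0,0,0],[1,1.3,0.2,0,0,0,0],[1,1.2,0.16,0,0,0,0]],
  ],
)

```text
t: 16.6
tool_pos: [0.5654, -0.156, 0.0364]
orientation: [-2.065, -2.366, 0.003]
force: [-5.5, -3.5, 3.2]
opening: 0.0001
```

servo_tool(
  plan=[
    [[1,-34,-4.5,0,0,0,0],[1,-6,45,0,0,0,0],[1,-6,45,0,0,0,0],[1,-6,45,0,0,0,0],[1,-6,45,0,0,0,0],[1,10,1.3,0,0,0,0],[1,6,0.8,0,0,0,0],[1,1.2,0.16,0,0,0,0],[1,1.2,0.16,0,0,0,0],[1,1.2,0.16,0,0,0,0],[1,1.2,0.16,0,0,0,0],[1,1.2,0.16,0,0,0,0]],
  ],
)

```text
t: 17.8
tool_pos: [0.5304, 0.0226, 0.0365]
orientation: [-2.066, -2.366, 0.0]
force: [-0.5, -0.9, -0.2]
opening: 0.0006
```

```bash
python3 -c "import st;st.show()"
```

```text
t 17.8 tcp [0.5304 0.0226 0.0365] fence mm [-125.2   90.6] Fx -0.6 Fy -0.9 Fz -0.2 yaw 0.135 open 0.0006
```

servo_tool(
  plan=[
    [[1,1.2,0.16,0,0,0,0],[1,1.2,0.3,0,0,0,0],[1,1.2,0.4,0,0,0,0],[1,1.4,0.4,0,0,0,0],[1,1.4,0.4,0,0,0,0],[1,1.4,0.4,0,0,0,0],[1,1.4,0.4,0,0,0,0],[1,1.4,0.4,0,0,0,0],[1,1.4,0.4,0,0,0,0],[1,1.4,0.4,0,0,0,0],[1,1.4,0.3,0,0,0,0],[1,1.4,0.3,0,0,0,0]],
  ],
)

```text
t: 19.0
tool_pos: [0.5452, 0.0277, 0.036]
orientation: [-2.063, -2.365, 0.003]
force: [-7.2, 0.6, 3.2]
opening: 0.0005
```

```bash
python3 -c "import st;st.show()"
```

```text
t 19.0 tcp [0.5452 0.0277 0.036 ] fence mm [-109.9   93.7] Fx -7.1 Fy 1.6 Fz 3.2 yaw 0.136 open 0.0005
```

servo_tool(
  plan=[
    [[1,-32,-4.3,0,0,0,0],[1,6,-45.5,0,0,0,0],[1,6,-45.5,0,0,0,0],[1,6,-45.5,0,0,0,0],[1,6,-45.5,0,0,0,0],[1,13,1.8,0,0,0,0],[1,6,0.8,0,0,0,0],[1,1.2,0.16,0,0,0,0],[1,1.2,0.16,0,0,0,0],[1,1.2,0.16,0,0,0,0],[1,1.2,0.16,0,0,0,0],[1,1.2,0.16,0,0,0,0]],
  ],
)

```text
t: 20.2
tool_pos: [0.5637, -0.155, 0.0367]
orientation: [-2.064, -2.368, 0.0]
force: [0.3, -0.2, 0.2]
opening: 0.0003
```

servo_tool(
  plan=[
    [[1,1.2,0.16,0,0,0,0],[1,1.2,0.16,0,0,0,0],[1,1.2,0.16,0,0,0,0],[1,1.3,0.18,0,0,0,0],[1,1.3,0.18,0,0,0,0],[1,1.3,0.18,0,0,0,0],[1,1.3,0.18,0,0,0,0],[1,1.3,0.18,0,0,0,0],[1,1.3,0.18,0,0,0,0],[1,1.3,0.18,0,0,0,0]],
  ],
)

```text
t: 21.2
tool_pos: [0.5753, -0.1545, 0.0364]
orientation: [-2.065, -2.366, 0.003]
force: [-5.5, -2.9, 2.6]
opening: 0.0004
```

```bash
python3 -c "import st;st.show()"
```

```text
t 21.2 tcp [ 0.5753 -0.1545  0.0364] fence mm [-104.4  -90.9] Fx -5.8 Fy -2.1 Fz 2.6 yaw 0.136 open 0.0004
```

servo_tool(
  plan=[
    [[1,1.3,0.18,0,0,0,0],[1,1.3,0.18,0,0,0,0],[1,1.3,0.18,0,0,0,0],[1,-34,-4.5,0,0,0,0],[1,-6,45,0,0,0,0],[1,-6,45,0,0,0,0],[1,-6,45,0,0,0,0],[1,-6,45,0,0,0,0],[1,10,1.3,0,0,0,0],[1,6,0.8,0,0,0,0],[1,1.2,0.16,0,0,0,0],[1,1.2,0.16,0,0,0,0]],
  ],
)

```text
t: 22.4
tool_pos: [0.5411, 0.0234, 0.0366]
orientation: [2.067, 2.366, -0.0]
force: [-0.1, -0.5, -1.2]
opening: 0.0005
```

servo_tool(
  plan=[
    [[1,1.2,0.16,0,0,0,0],[1,1.2,0.16,0,0,0,0],[1,1.2,0.16,0,0,0,0],[1,1.2,0.16,0,0,0,0],[1,1.2,0.16,0,0,0,0],[1,1.2,0.3,0,0,0,0],[1,1.2,0.4,0,0,0,0],[1,1.2,0.4,0,0,0,0],[1,1.2,0.4,0,0,0,0],[1,1.2,0.4,0,0,0,0],[1,1.2,0.4,0,0,0,0],[1,1.2,0.4,0,0,0,0]],
  ],
)

```text
t: 23.6
tool_pos: [0.5537, 0.0284, 0.0362]
orientation: [-2.064, -2.366, 0.003]
force: [-6.9, 0.2, 4.0]
opening: 0.0008
```

```bash
python3 -c "import st;st.show()"
```

```text
t 23.6 tcp [0.5537 0.0284 0.0362] fence mm [-101.3   93.2] Fx -6.8 Fy 1.1 Fz 4.0 yaw 0.136 open 0.0008
```

servo_tool(
  plan=[
    [[1,1.2,0.3,0,0,0,0],[1,1.2,0.3,0,0,0,0],[1,1.2,0.3,0,0,0,0],[1,1.2,0.3,0,0,0,0]],
  ],
)

```text
t: 24.0
tool_pos: [0.5584, 0.0297, 0.0361]
orientation: [-2.063, -2.365, 0.003]
force: [-6.8, 0.9, 3.1]
opening: 0.0008
```

servo_tool(
  plan=[
    [[1,-32,-4.3,0,0,0,0],[1,6,-45.5,0,0,0,0],[1,6,-45.5,0,0,0,0],[1,6,-45.5,0,0,0,0],[1,6,-45.5,0,0,0,0],[1,13,1.8,0,0,0,0],[1,6,0.8,0,0,0,0],[1,1.2,0.16,0,0,0,0],[1,1.2,0.16,0,0,0,0],[1,1.2,0.16,0,0,0,0],[1,1.2,0.16,0,0,0,0],[1,1.2,0.16,0,0,0,0]],
  ],
)

```text
t: 25.2
tool_pos: [0.5768, -0.153, 0.0367]
orientation: [-2.064, -2.368, 0.0]
force: [0.1, 0.1, -0.3]
opening: 0.0006
```

```bash
python3 -c "import st;st.show()"
```

```text
t 25.2 tcp [ 0.5768 -0.153   0.0367] fence mm [-102.6  -89.6] Fx 0.1 Fy 0.0 Fz -0.3 yaw 0.137 open 0.0006
```

servo_tool(
  plan=[
    [[1,1,0.13,0,0,0,0],[1,1,0.13,0,0,0,0],[1,1,0.13,0,0,0,0],[1,1,0.13,0,0,0,0],[1,1,0.13,0,0,0,0],[1,1,0.13,0,0,0,0],[1,1,0.13,0,0,0,0],[1,1,0.13,0,0,0,0],[1,1,0.13,0,0,0,0]],
  ],
)

```text
t: 26.1
tool_pos: [0.5848, -0.153, 0.0364]
orientation: [-2.065, -2.366, 0.003]
force: [-6.3, -2.8, 2.4]
opening: 0.0004
```

servo_tool(
  plan=[
    [[1,0.8,0.1,0,0,0,0],[1,0.8,0.1,0,0,0,0],[1,0.8,0.1,0,0,0,0]],
  ],
)

```text
t: 26.4
tool_pos: [0.5872, -0.1528, 0.0364]
orientation: [-2.065, -2.366, 0.003]
force: [-6.7, -3.4, 2.6]
opening: 0.0004
```

```bash
python3 -c "import st;st.show()"
```

```text
t 26.4 tcp [ 0.5872 -0.1528  0.0364] fence mm [-92.4 -90.8] Fx -7.1 Fy -2.5 Fz 2.6 yaw 0.136 open 0.0004
```

servo_tool(
  plan=[
    [[1,-34,-4.5,0,0,0,0],[1,-6,45,0,0,0,0],[1,-6,45,0,0,0,0],[1,-6,45,0,0,0,0],[1,-6,45,0,0,0,0],[1,13,1.8,0,0,0,0],[1,7,0.9,0,0,0,0],[1,1.2,0.16,0,0,0,0],[1,1.2,0.16,0,0,0,0],[1,1.2,0.16,0,0,0,0],[1,1.2,0.16,0,0,0,0],[1,1.2,0.16,0,0,0,0]],
  ],
)

```text
t: 27.6
tool_pos: [0.5562, 0.0264, 0.0366]
orientation: [-2.066, -2.366, 0.0]
force: [-0.4, -0.3, 0.0]
opening: 0.0005
```

servo_tool(
  plan=[
    [[1,1,0.13,0,0,0,0],[1,1,0.13,0,0,0,0],[1,1,0.13,0,0,0,0],[1,1,0.13,0,0,0,0],[1,1,0.13,0,0,0,0],[1,1,0.13,0,0,0,0],[1,1,0.2,0,0,0,0],[1,1,0.2,0,0,0,0]],
  ],
)

```text
t: 28.4
tool_pos: [0.5628, 0.0283, 0.0361]
orientation: [-2.063, -2.365, 0.003]
force: [-7.4, 0.3, 3.9]
opening: 0.0006
```

```bash
python3 -c "import st;st.show()"
```

```text
t 28.4 tcp [0.5628 0.0283 0.0361] fence mm [-92.3  92. ] Fx -7.3 Fy 1.3 Fz 3.9 yaw 0.136 open 0.0006
```

servo_tool(
  plan=[
    [[1,1,0.2,0,0,0,0],[1,1,0.2,0,0,0,0],[1,0.8,0.15,0,0,0,0]],
  ],
)

```text
t: 28.7
tool_pos: [0.5656, 0.029, 0.0361]
orientation: [-2.063, -2.365, 0.003]
force: [-6.5, 1.8, 3.5]
opening: 0.0005
```

servo_tool(
  plan=[
    [[1,0.6,0.1,0,0,0,0],[1,0.6,0.1,0,0,0,0]],
  ],
)

```text
t: 28.9
tool_pos: [0.5667, 0.0292, 0.036]
orientation: [-2.063, -2.365, 0.003]
force: [-7.4, 1.2, 3.2]
opening: 0.0004
```

```bash
python3 -c "import st;st.show()"
```

```text
t 28.9 tcp [0.5667 0.0292 0.036 ] fence mm [-88.4  92.3] Fx -7.2 Fy 2.1 Fz 3.2 yaw 0.136 open 0.0004
```

Left at -88.4, no buffer yet. Right next (contact ~-93).

servo_tool(
  plan=[
    [[1,-32,-4.3,0,0,0,0],[1,6,-45.5,0,0,0,0],[1,6,-45.5,0,0,0,0],[1,6,-45.5,0,0,0,0],[1,6,-45.5,0,0,0,0],[1,13,1.8,0,0,0,0],[1,6,0.8,0,0,0,0],[1,1.2,0.16,0,0,0,0],[1,1.2,0.16,0,0,0,0],[1,1.2,0.16,0,0,0,0],[1,1.2,0.16,0,0,0,0],[1,1.2,0.16,0,0,0,0]],
  ],
)

```text
t: 30.1
tool_pos: [0.5852, -0.1535, 0.0367]
orientation: [-2.064, -2.368, 0.0]
force: [0.1, 0.2, -0.9]
opening: 0.0006
```

servo_tool(
  plan=[
    [[1,1,0.13,0,0,0,0],[1,1,0.13,0,0,0,0],[1,1,0.13,0,0,0,0],[1,1,0.13,0,0,0,0],[1,1,0.13,0,0,0,0],[1,1,0.13,0,0,0,0]],
  ],
)

```text
t: 30.7
tool_pos: [0.5902, -0.1536, 0.0364]
orientation: [-2.065, -2.366, 0.003]
force: [-6.5, -2.3, 3.7]
opening: 0.0008
```

```bash
python3 -c "import st;st.show()"
```

```text
t 30.7 tcp [ 0.5902 -0.1536  0.0364] fence mm [-89.5 -92. ] Fx -6.7 Fy -1.4 Fz 3.7 yaw 0.136 open 0.0008
```

servo_tool(
  plan=[
    [[1,1,0.13,0,0,0,0],[1,1,0.13,0,0,0,0],[1,0.8,0.1,0,0,0,0]],
  ],
)

```text
t: 31.0
tool_pos: [0.593, -0.1536, 0.0364]
orientation: [-2.065, -2.366, 0.003]
force: [-6.2, -3.1, 2.4]
opening: 0.0003
```

servo_tool(
  plan=[
    [[1,0.7,0.1,0,0,0,0],[1,0.7,0.1,0,0,0,0],[1,0.7,0.1,0,0,0,0]],
  ],
)

```text
t: 31.3
tool_pos: [0.5951, -0.1534, 0.0364]
orientation: [-2.065, -2.366, 0.003]
force: [-5.8, -4.4, 2.9]
opening: 0.0005
```

```bash
python3 -c "import st;st.show()"
```

```text
t 31.3 tcp [ 0.5951 -0.1534  0.0364] fence mm [-84.6 -92.4] Fx -6.3 Fy -3.6 Fz 2.9 yaw 0.136 open 0.0005
```

servo_tool(
  plan=[
    [[1,-34,-4.5,0,0,0,0],[1,-6,45,0,0,0,0],[1,-6,45,0,0,0,0],[1,-6,45,0,0,0,0],[1,-6,45,0,0,0,0],[1,13,1.8,0,0,0,0],[1,8,1,0,0,0,0],[1,1.2,0.16,0,0,0,0],[1,1.2,0.16,0,0,0,0],[1,1.2,0.16,0,0,0,0],[1,1.2,0.16,0,0,0,0],[1,1.2,0.16,0,0,0,0]],
  ],
)

```text
t: 32.5
tool_pos: [0.5651, 0.026, 0.0365]
orientation: [-2.066, -2.366, 0.0]
force: [0.0, -0.2, -0.3]
opening: 0.0004
```

servo_tool(
  plan=[
    [[1,1,0.13,0,0,0,0],[1,1,0.13,0,0,0,0],[1,1,0.13,0,0,0,0],[1,1,0.13,0,0,0,0],[1,0.7,0.1,0,0,0,0],[1,0.7,0.1,0,0,0,0]],
  ],
)

```text
t: 33.1
tool_pos: [0.5693, 0.0272, 0.0363]
orientation: [-2.064, -2.366, 0.003]
force: [-7.9, -0.3, 3.8]
opening: 0.0007
```

```bash
python3 -c "import st;st.show()"
```

```text
t 33.1 tcp [0.5693 0.0272 0.0363] fence mm [-86.  90.] Fx -7.9 Fy 0.8 Fz 3.8 yaw 0.136 open 0.0007
```

servo_tool(
  plan=[
    [[1,0.7,0.1,0,0,0,0],[1,0.7,0.1,0,0,0,0],[1,0.7,0.1,0,0,0,0]],
  ],
)

```text
t: 33.4
tool_pos: [0.5709, 0.0279, 0.036]
orientation: [-2.063, -2.365, 0.004]
force: [-8.4, 1.0, 5.2]
opening: 0.0005
```

servo_tool(
  plan=[
    [[1,0.7,0.1,0,0,0,0],[1,0.7,0.1,0,0,0,0]],
  ],
)

```text
t: 33.6
tool_pos: [0.5721, 0.0283, 0.0359]
orientation: [-2.063, -2.365, 0.004]
force: [-8.7, 2.3, 4.2]
opening: 0.0004
```

```bash
python3 -c "import st;st.show()"
```

```text
t 33.6 tcp [0.5721 0.0283 0.0359] fence mm [-83.2  90.7] Fx -8.4 Fy 3.5 Fz 4.2 yaw 0.136 open 0.0004
```

servo_tool(
  plan=[
    [[1,0.7,0.1,0,0,0,0],[1,0.7,0.1,0,0,0,0]],
  ],
)

```text
t: 33.8
tool_pos: [0.5723, 0.0282, 0.0356]
orientation: [-2.061, -2.364, 0.007]
force: [-18.0, -0.1, 9.9]
opening: 0.0005
```

servo_tool(
  plan=[
    [[1,0.6,0.1,0,0,0,0],[1,0.6,0.1,0,0,0,0]],
  ],
)

```text
t: 34.0
tool_pos: [0.5722, 0.0282, 0.0354]
orientation: [-2.06, -2.362, 0.01]
force: [-23.5, -0.8, 14.7]
opening: 0.0005
```

```bash
python3 -c "import st;st.show()"
```

```text
t 34.0 tcp [0.5722 0.0282 0.0354] fence mm [-83.   90.6] Fx -23.4 Fy 2.4 Fz 14.7 yaw 0.136 open 0.0005
```

The left corner bears on its buffer at about -83; the force rose sharply with no motion. I'm backing off now and going to the right corner with finer steps.

servo_tool(
  plan=[
    [[1,-34,-4.5,0,0,0,0],[1,6,-45,0,0,0,0],[1,6,-45,0,0,0,0],[1,6,-45,0,0,0,0],[1,6,-45,0,0,0,0],[1,12,1.6,0,0,0,0],[1,8,1,0,0,0,0],[1,1.2,0.16,0,0,0,0],[1,1.2,0.16,0,0,0,0],[1,1.2,0.16,0,0,0,0],[1,1.2,0.16,0,0,0,0],[1,1,0.13,0,0,0,0]],
  ],
)

```text
t: 35.2
tool_pos: [0.5925, -0.1525, 0.0367]
orientation: [-2.064, -2.368, 0.0]
force: [1.0, -0.6, 0.0]
opening: 0.0006
```

```bash
python3 -c "import st;st.show()"
```

```text
t 35.2 tcp [ 0.5925 -0.1525  0.0367] fence mm [-87.1 -91.2] Fx 0.9 Fy -0.8 Fz 0.0 yaw 0.137 open 0.0006
```

servo_tool(
  plan=[
    [[1,0.8,0.1,0,0,0,0],[1,0.8,0.1,0,0,0,0],[1,0.7,0.1,0,0,0,0]],
  ],
)

```text
t: 35.5
tool_pos: [0.5948, -0.1527, 0.0366]
orientation: [-2.065, -2.367, 0.0]
force: [0.4, -0.4, 0.1]
opening: 0.0004
```

servo_tool(
  plan=[
    [[1,0.6,0.08,0,0,0,0],[1,0.6,0.08,0,0,0,0]],
  ],
)

```text
t: 35.7
tool_pos: [0.5952, -0.1526, 0.0365]
orientation: [-2.065, -2.366, 0.002]
force: [-6.7, 0.0, 3.5]
opening: 0.0003
```

```bash
python3 -c "import st;st.show()"
```

```text
t 35.7 tcp [ 0.5952 -0.1526  0.0365] fence mm [-84.3 -91.7] Fx -6.6 Fy 0.9 Fz 3.5 yaw 0.136 open 0.0003
```

servo_tool(
  plan=[
    [[1,0.6,0.08,0,0,0,0],[1,0.4,0.05,0,0,0,0]],
  ],
)

```text
t: 35.9
tool_pos: [0.5953, -0.1526, 0.0363]
orientation: [-2.064, -2.365, 0.004]
force: [-11.2, -0.9, 6.6]
opening: 0.0006
```

servo_tool(
  plan=[
    [[1,0.4,0.05,0,0,0,0]],
  ],
)

```text
t: 36.0
tool_pos: [0.5952, -0.1527, 0.0362]
orientation: [-2.063, -2.364, 0.005]
force: [-12.9, -1.3, 7.0]
opening: 0.0004
```

```bash
python3 -c "import st;st.show()"
```

```text
t 36.0 tcp [ 0.5952 -0.1527  0.0362] fence mm [-84.4 -91.7] Fx -13.0 Fy 0.5 Fz 7.0 yaw 0.136 open 0.0004
```

servo_tool(
  plan=[
    [[1,0.5,0.07,0,0,0,0],[1,0,0,0,0,0,0]],
  ],
)

```text
t: 36.2
tool_pos: [0.5952, -0.1526, 0.0361]
orientation: [-2.063, -2.364, 0.006]
force: [-14.4, -1.2, 8.6]
opening: 0.0006
```

```bash
python3 -c "import st;st.show()"
```

```text
t 36.2 tcp [ 0.5952 -0.1526  0.0361] fence mm [-84.4 -91.7] Fx -14.5 Fy 0.7 Fz 8.6 yaw 0.136 open 0.0006
```

servo_tool(
  plan=[
    [[1,-34,-4.5,0,0,0,0],[1,-6,45,0,0,0,0],[1,-6,45,0,0,0,0],[1,-6,45,0,0,0,0],[1,-6,45,0,0,0,0],[1,13,1.8,0,0,0,0],[1,10,1.3,0,0,0,0],[1,1.2,0.16,0,0,0,0],[1,1.2,0.16,0,0,0,0],[1,1.2,0.16,0,0,0,0],[1,1.2,0.16,0,0,0,0]],
  ],
)

```text
t: 37.3
tool_pos: [0.5675, 0.0262, 0.0365]
orientation: [-2.067, -2.366, 0.0]
force: [-0.3, 0.1, -0.3]
opening: 0.0005
```

```bash
python3 -c "import st;st.show()"
```

```text
t 37.3 tcp [0.5675 0.0262 0.0365] fence mm [-88.   89.2] Fx -0.3 Fy 0.2 Fz -0.3 yaw 0.135 open 0.0005
```

servo_tool(
  plan=[
    [[1,1,0.13,0,0,0,0],[1,1,0.13,0,0,0,0],[1,0.9,0.12,0,0,0,0],[1,0.8,0.1,0,0,0,0],[1,0.8,0.1,0,0,0,0]],
  ],
)

```text
t: 37.8
tool_pos: [0.5722, 0.0276, 0.0367]
orientation: [-2.065, -2.367, 0.0]
force: [-0.7, 0.1, -0.4]
opening: 0.0007
```

```bash
python3 -c "import st;st.show()"
```

```text
t 37.8 tcp [0.5722 0.0276 0.0367] fence mm [-83.1  90. ] Fx -0.6 Fy 0.2 Fz -0.4 yaw 0.136 open 0.0007
```

servo_tool(
  plan=[
    [[1,0.5,0.07,0,0,0,0],[1,0.5,0.07,0,0,0,0],[1,0.4,0.05,0,0,0,0]],
  ],
)

```text
t: 38.1
tool_pos: [0.5724, 0.0277, 0.0363]
orientation: [-2.064, -2.366, 0.003]
force: [-7.9, -1.0, 4.2]
opening: 0.0003
```

servo_tool(
  plan=[
    [[1,0.5,0.07,0,0,0,0],[1,0.3,0.05,0,0,0,0]],
  ],
)

```text
t: 38.3
tool_pos: [0.5724, 0.0277, 0.036]
orientation: [-2.063, -2.365, 0.005]
force: [-10.7, -1.3, 6.2]
opening: 0.0003
```

```bash
python3 -c "import st;st.show()"
```

```text
t 38.3 tcp [0.5724 0.0277 0.036 ] fence mm [-83.   90.1] Fx -10.8 Fy 0.1 Fz 6.2 yaw 0.136 open 0.0003
```

servo_tool(
  plan=[
    [[1,0.5,0.07,0,0,0,0],[1,0.5,0.07,0,0,0,0],[1,0,0,0,0,0,0]],
  ],
)

```text
t: 38.6
tool_pos: [0.5723, 0.0278, 0.0358]
orientation: [-2.062, -2.364, 0.007]
force: [-15.6, -2.1, 8.7]
opening: 0.0007
```

```bash
python3 -c "import st;st.show()"
```

```text
t 38.6 tcp [0.5723 0.0278 0.0358] fence mm [-83.   90.2] Fx -15.8 Fy 0.1 Fz 8.7 yaw 0.136 open 0.0007
```

servo_tool(
  plan=[
    [[1,-15,-2,0,0,0,0],[1,-30,-4,0,0,0,0],[1,0,0,40,0,0,0],[1,0,0,50,0,0,0],[1,-50,0,20,0,0,0],[1,-50,0,0,0,0,0],[1,-50,0,0,0,0,0],[1,-30,40,0,0,0,0],[1,-10,50,0,0,0,0]],
  ],
)

```text
t: 39.5
tool_pos: [0.3425, 0.1104, 0.1453]
orientation: [2.07, 2.361, 0.002]
force: [1.7, 0.7, -0.2]
opening: 0.0003
```

```bash
python3 - <<'E'
import st,cv2
from plant import eyes
st.show()
im=eyes.read_camera("top")[110:260,270:470,::-1]
cv2.imwrite("pics/t3.png",cv2.resize(im,None,fx=4,fy=4,interpolation=cv2.INTER_CUBIC))
E
```

```text
t 39.5 tcp [0.3425 0.1104 0.1453] fence mm [-299.7  202.6] Fx 1.7 Fy 0.5 Fz -0.2 yaw 0.131 open 0.0003
```

View pics/t3.png

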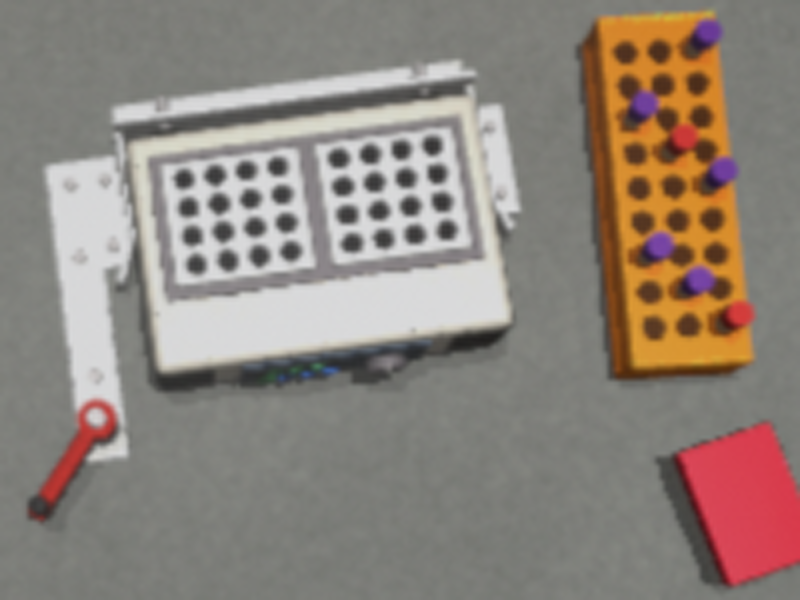

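It looks home: the far edge is parallel to the back rail, FL (130,142), FR (472,97), NL (157,372). The pivot (97,417) and knob (40,505) are unmoved. Next I plan the catch sweep.

```bash
python3 - <<'E'
from h import *
ht((130,142),(472,97),(512,325),(157,372))
s=lambda t:6+17.5*abs(np.cos(t))+7.5*abs(np.sin(t))
def P(t,g=0,r=55):
    return T(Q,[-.084+1e-3*(-r*np.sin(t)-(s(t)+g)*np.cos(t)),.152+1e-3*(-r*np.cos(t)+(s(t)+g)*np.sin(t)),0])[0,:2]*1e3
from plant import monitor
a=monitor.read_state()["tool_pos"][:2]*1e3
W=[P(2.27,12)]+[P(t) for t in np.r_[2.27,np.arange(2.1,-.01,-.175),0,-.05]]
for w in W: print(w.round(1),(w-a).round(1)); a=w
E
```

```text
[ 6.397  1.465 -0.012] [-1.5 -0.8  0.7 -1.   0.8  0.6 -0.4  1. ]
[535.4 148. ] [194.1  29.1]
[529.  137.8] [ -6.4 -10.1]
[520.5 129.8] [-8.4 -8. ]
[513.6 119.6] [ -6.9 -10.2]
[508.9 107.9] [ -4.7 -11.7]
[506.8  95.3] [ -2.1 -12.6]
[505.7  88.1] [-1.1 -7.2]
[505.5  80.4] [-0.2 -7.6]
[506.5  72.3] [ 1.  -8.1]
[509.   63.9] [ 2.5 -8.4]
[513.1  55.5] [ 4.1 -8.4]
[519.1  47.6] [ 5.9 -7.9]
[526.8  40.6] [ 7.8 -7. ]
[536.3  35. ] [ 9.4 -5.6]
[547.1  31.3] [10.8 -3.7]
[547.1  31.3] [0. 0.]
[549.7  30.5] [ 2.6 -0.8]
```

The heater is at x ≈ +6 mm in the fence frame. Yaw is -0.008 by feel and -0.012 by picture, within my fence-yaw error: the rail and buffer features give 0.117 to 0.144. Now the catch: approach behind it, then sweep.

servo_tool(
  plan=[
    [[1,49,7,0,0,0,0],[1,49,8,0,0,0,0],[1,49,8,0,0,0,0],[1,47,8,0,0,0,0],[1,0,0,-30,0,0,0],[1,0,0,-40,0,0,0],[1,0,0,-30,0,0,0],[1,0,0,0,0,0,0]],
  ],
)

```text
t: 40.35
tool_pos: [0.534, 0.1412, 0.0399]
orientation: [-2.061, -2.363, 0.011]
force: [-0.6, 0.5, -1.3]
opening: 0.0004
```

```bash
python3 -c "import st;st.show()"
```

```text
t 40.4 tcp [0.534  0.1412 0.0399] fence mm [-105.9  207.7] Fx -0.5 Fy 0.5 Fz -1.3 yaw 0.136 open 0.0004
```

servo_tool(
  plan=[
    [[1,-5,-3.5,3,0,0,0],[1,-8.5,-8,0,0,0,0],[1,-7,-10,0,0,0,0],[1,-5,-12,0,0,0,0],[1,-2,-12.5,0,0,0,0],[1,-1,-7,0,0,0,0],[1,0,-8,0,0,0,0],[1,1,-8,0,0,0,0]],
  ],
)

```text
t: 41.15
tool_pos: [0.5104, 0.0725, 0.0484]
orientation: [-2.065, -2.367, -0.0]
force: [0.4, 2.0, 1.8]
opening: -0.0
```

```bash
python3 -c "import st;st.show()"
```

```text
t 41.1 tcp [0.5104 0.0725 0.0484] fence mm [-138.4  142.7] Fx 0.7 Fy 1.9 Fz 1.8 yaw 0.136 open -0.0
```

servo_tool(
  plan=[
    [[1,1,-8.5,-4,0,0,0],[1,3,-8.5,0,0,0,0],[1,5,-8,0,0,0,0],[1,7,-7,0,0,0,0],[1,8.5,-5.5,0,0,0,0],[1,5,-2,0,0,0,0],[1,0,0,0,0,0,0]],
  ],
)

```text
t: 41.85
tool_pos: [0.541, 0.0329, 0.0444]
orientation: [2.065, 2.366, 0.0]
force: [-0.1, 0.5, 0.1]
opening: 0.0005
```

```bash
python3 -c "import st;st.show()"
```

```text
t 41.9 tcp [0.541  0.0329 0.0444] fence mm [-113.4   99.4] Fx -0.0 Fy 0.5 Fz 0.1 yaw 0.135 open 0.0005
```

Now ease +x until the end stop is felt (expected near fence x ≈ -107).

servo_tool(
  plan=[
    [[1,1.5,0.2,0,0,0,0],[1,1.5,0.2,0,0,0,0],[1,1.5,0.2,0,0,0,0],[1,1,0.13,0,0,0,0]],
  ],
)

```text
t: 42.25
tool_pos: [0.5453, 0.0344, 0.0442]
orientation: [-2.065, -2.367, 0.0]
force: [-1.3, -0.2, -0.5]
opening: 0.0003
```

servo_tool(
  plan=[
    [[1,0.8,0.1,0,0,0,0],[1,0.8,0.1,0,0,0,0]],
  ],
)

```text
t: 42.45
tool_pos: [0.547, 0.0345, 0.0442]
orientation: [-2.065, -2.367, 0.0]
force: [-1.6, -0.7, 0.4]
opening: 0.0006
```

```bash
python3 -c "import st;st.show()"
```

```text
t 42.5 tcp [0.547  0.0345 0.0442] fence mm [-107.2  100.2] Fx -1.7 Fy -0.5 Fz 0.4 yaw 0.136 open 0.0006
```

servo_tool(
  plan=[
    [[1,0.8,0.1,0,0,0,0],[1,0.8,0.1,0,0,0,0]],
  ],
)

```text
t: 42.65
tool_pos: [0.5486, 0.0346, 0.0443]
orientation: [2.065, 2.367, -0.0]
force: [-1.4, -0.4, 0.2]
opening: 0.0001
```

servo_tool(
  plan=[
    [[1,0.8,0.1,0,0,0,0],[1,0.6,0.1,0,0,0,0]],
  ],
)

```text
t: 42.85
tool_pos: [0.5498, 0.0347, 0.0441]
orientation: [-2.065, -2.367, 0.001]
force: [-3.6, -1.1, 0.8]
opening: 0.0005
```

```bash
python3 -c "import st;st.show()"
```

```text
t 42.9 tcp [0.5498 0.0347 0.0441] fence mm [-104.4  100.1] Fx -3.7 Fy -0.6 Fz 0.8 yaw 0.136 open 0.0005
```

servo_tool(
  plan=[
    [[1,0.6,0.08,0,0,0,0],[1,0.4,0.05,0,0,0,0]],
  ],
)

```text
t: 43.05
tool_pos: [0.55, 0.0347, 0.044]
orientation: [-2.064, -2.366, 0.003]
force: [-8.6, -1.4, 4.9]
opening: 0.0007
```

```bash
python3 -c "import st;st.show()"
```

```text
t 43.0 tcp [0.55   0.0347 0.044 ] fence mm [-104.2  100. ] Fx -8.7 Fy -0.3 Fz 4.9 yaw 0.136 open 0.0007
```

servo_tool(
  plan=[
    [[1,-15,-2,0,0,0,0],[1,-35,-4,0,0,0,0],[1,-10,0,40,0,0,0],[1,-30,0,50,0,0,0],[1,-50,0,10,0,0,0],[1,-40,20,0,0,0,0],[1,-10,40,0,0,0,0],[1,0,40,0,0,0,0],[1,0,0,0,0,0,0]],
  ],
)

```text
t: 43.95
tool_pos: [0.3662, 0.1328, 0.1378]
orientation: [2.06, 2.371, 0.006]
force: [-0.5, -0.2, -0.4]
opening: 0.0005
```

```bash
python3 - <<'E'
import st,cv2,numpy as np
from plant import eyes
st.show()
o=[]
for n,(x,y) in (("top",(270,110)),("scene",(210,150))):
    im=eyes.read_camera(n)[y:y+150,x:x+200,::-1]
    o.append(cv2.resize(im,None,fx=4,fy=4,interpolation=cv2.INTER_CUBIC))
    cv2.imwrite(f"pics/{n}4.png",o[-1])
E
```

```text
t 44.0 tcp [0.3662 0.1328 0.1378] fence mm [-273.3  221.8] Fx -0.5 Fy -0.1 Fz -0.4 yaw 0.140 open 0.0005
```

View pics/top4.png

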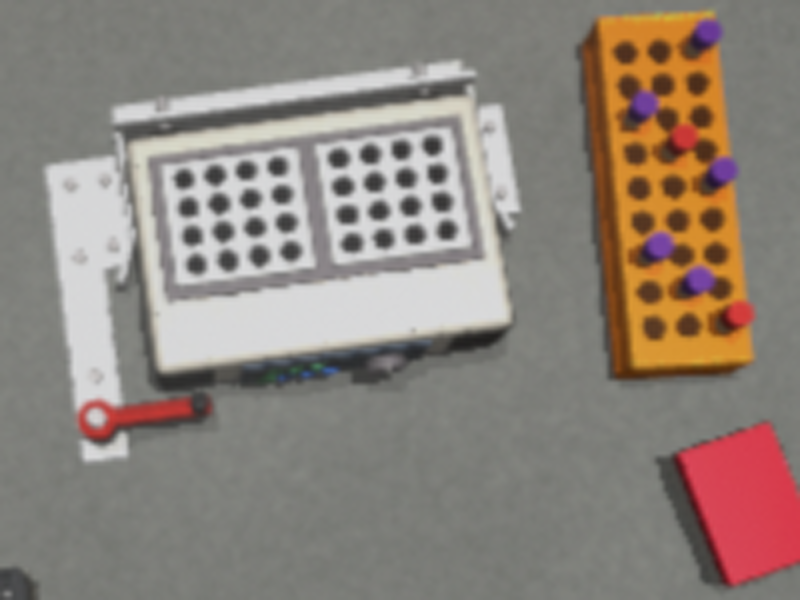

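View pics/scene4.png

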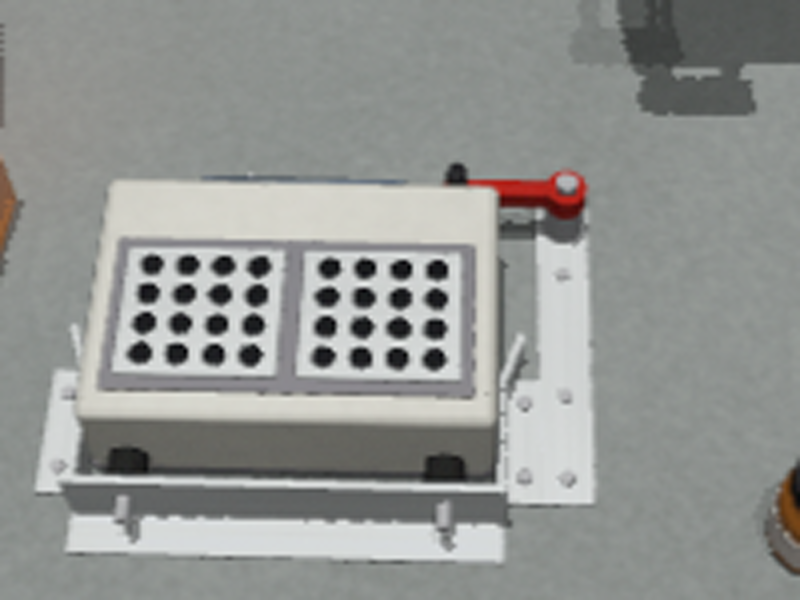

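The catch points straight across: pivot (97,417) to knob (200,404), slope 0.126 against the rail's 0.12. The heater corners are unchanged from the last picture, and both buffers sit against its far face. The rack, box and jar are at their old pixels, and the arm is clear.

```bash
python3 -c "
from h import *
d=(tri((200,404),(456,172))-tri((97,417),(566,183)));print('catch',np.arctan2(-d[0],-d[1])+Q[2])
from plant import job; print(job.close_job())"
```

```text
catch 0.035415067942545314
the job is handed in; nothing more can be done
None
```

I walked the heater in with alternating pushes on the two black corner guards until both far corners bore on the buffers. Then I swung the red catch to its end stop, backed the arm clear and handed the job in at about t = 44 s. No verdict came back.

**Last checks**
- **Seating:** the heater stood still under 14.5 N on the right corner and then 15.8 N on the left. The pictures show both buffers against its far face, about 6 mm past the fence origin. They also show the heater, rack, box and jar unmoved by the catch sweep.
- **Squareness:** the heater measured -0.008 rad by touch and -0.012 rad by picture. Both are inside the 0.015 limit, but my fence-yaw estimate is uncertain by about as much as that margin.
- **Catch:** the end stop was felt at 8.7 N, and the camera angle afterwards was about 0.035 rad, under the 0.1 limit.

**Possible failure:** when the left corner first met its buffer, the push rose to 23.4 N before I backed off. The wrist also read 14.7 N vertically, so the combined reading was about 28 N. If the vertical part counts as force on the heater, that push may have passed the 25 N limit. I could not tell from the sensors.

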